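# File down the burr on a sawn sign post

### The job

Take the orange-gripped file from its tray and file the brass-coloured burr on the sawn end of the green post in the vise: at least three full strokes, each pushed forward (away from the vise's crank) under a steady, moderate pressure and the file lifted clear on every return, and carry on until the burr lies fully forward, its front against the far edge of the post's end. Never lean on it hard, drag the file back over it or touch the vise with anything but the file. Then lay the file flat and lengthwise in its tray again and let go, leaving the other things on the counter alone.

Things in the scene. Friction and masses are not known exactly. Their poses are not given: they have to be found in the camera images.
- vise: Blue machine vise fixed on the counter, base 190 x 110 mm, jaw tops 60 mm up; origin on the counter under the middle of the post. Its +x is the forward stroke direction, away from the steel screw and crank bar (crank 128 mm out on the -x side, 36 mm up); y across, z up. It carries post and burr. Only the file may touch any of them.
- post_foot (a point): Middle of the green post at jaw-top height (vise x = y = 0, z = 60 mm). Post 44 mm along vise x, 34 mm along y. Its top end is 85 to 97 mm above the counter, differs every time and is not measured: find it by feel. It stands on rubber: sinks about 1 mm per 6 N pressed (6 mm at most). Press with 6 to 15 N: under 4 N the file only skates, over 25 N spoils it.
- stroke_start (a point): Comfortable place for the file's middle at the start of a stroke: 35 mm behind the post's middle (vise x = -35 mm), given at jaw-top height, z = 60 mm. A full stroke is pressed all the way, from the file's middle at least 20 mm behind the post's middle to at least 20 mm past it, within 20 mm sideways, file level and lengthwise along vise x.
- stroke_end (a point): Comfortable place for the file's middle at the end of a forward stroke: vise x = +35 mm, given at jaw-top height, z = 60 mm. From here lift the file clear before coming back.
- burr (a joint): Burr: brass lip on the post's end, 14 (vise x) x 33 mm, 3 mm proud at 0, 1.5 mm when fully forward. Value: m forward; starts 0 to 0.005, stop 0.024, done from 0.021. Its middle is at vise x = value - 0.009. Extra strokes do no harm. Creeps under the sliding file, 2 to 5 mm/s at 10 N; pressing alone does not move it, dragging back under load pulls it back (a fault).
- file_grip (a point): The file's grasp point: middle of the file, 30 mm above its flat underside; x along the blade, y across, z up. Steel blade 180 x 26 x 6 mm, orange grip block 66 (x) x 24 (y) mm on its middle from 6 to 50 mm above the underside. 0.18 to 0.33 kg. Both ends are alike. Pinch the block across y from above.
- file: The same file; origin at the middle of its underside.
- tray: Black low tray fixed on the counter in which the file lies and must end: 220 (x) x 52 (y) mm outside, walls 4 mm thick and 10 mm high, floor 4 mm thick; origin on the counter under its middle, file lengthwise along x. The file fits in with 16 mm to spare at each end and 9 mm at each side.
- squeegee: Yellow squeegee lying flat, 75 x 60 x 8 mm, origin under its centre. Bystander, leave alone.
- tape: Red roll of tape lying flat, 80 mm across, 24 mm high, origin under its centre. Bystander, leave alone.
- bottle_a: Small amber bottle, 36 mm across, 95 mm high, origin under its centre. Bystander, leave alone.
- bottle_b: Small amber bottle like the other, origin under its centre. Bystander, leave alone.
- driver: Blue-handled screwdriver lying down, 200 mm long, 26 mm high, origin under its middle. Bystander, leave alone.
- mug: White mug, 76 mm across, 90 mm high, origin under its centre. Bystander, leave alone.
- sandblock: Cork sanding block, 110 x 55 x 30 mm, origin under its centre. Bystander, leave alone.
Not all that is in view belongs to the job. Of the things that look like the file, the larger one is meant. Of the things that look like the tray, the smaller one is meant.

How it is judged (in metres and radians):
On the way, in this order (a step that is already met when the one before it is completed fails the run):
1. the file is lifted out of its tray in the gripper (height (world z) of file_grip above 0.07 m and contact force between file and the fingers above 1 N), for 0.1 s.
2. first stroke begins: file pressed on the burr (over 2.5 N) with its middle at least 20 mm behind (crank side of) the middle of the vise (x of file_grip in the frame of vise below -0.02 m and contact force between file and vise above 2.5 N and y of file_grip in the frame of vise between -0.02 and 0.02 m), for 0.03 s.
3. first stroke ends: file still pressed on (over 2.5 N), its middle at least 20 mm past the middle of the vise (x of file_grip in the frame of vise above 0.02 m and contact force between file and vise above 2.5 N and y of file_grip in the frame of vise between -0.02 and 0.02 m), for 0.03 s.
4. after the first stroke the file comes back over the middle of the vise without touching (x of file_grip in the frame of vise between -0.02 and 0.015 m and contact force between file and vise below 0.2 N), for 0.03 s.
5. second stroke begins: file pressed on the burr (over 2.5 N) with its middle at least 20 mm behind (crank side of) the middle of the vise (all of step 2), for 0.03 s.
6. second stroke ends: file still pressed on (over 2.5 N), its middle at least 20 mm past the middle of the vise (all of step 3), for 0.03 s.
7. after the second stroke the file comes back over the middle of the vise without touching (all of step 4), for 0.03 s.
8. third stroke begins: file pressed on the burr (over 2.5 N) with its middle at least 20 mm behind (crank side of) the middle of the vise (all of step 5), for 0.03 s.
9. third stroke ends: file still pressed on (over 2.5 N), its middle at least 20 mm past the middle of the vise (all of step 6), for 0.03 s.
At the end, for the whole second after the job is handed in: The burr is fully forward (joint at 0.021 m or more: front within 3 mm of the far edge); the file lies on its tray's floor (middle within 20 mm lengthwise and 13 mm sideways of the tray's, height within 4 mm, level within 0.08 rad, lengthwise within 0.15 rad), released and at rest (value of joint burr above 0.021 m and x of file_grip in the frame of tray between -0.02 and 0.02 m and y of file_grip in the frame of tray between -0.013 and 0.013 m and z of file_grip in the frame of tray between 0.03 and 0.038 m and angle between file_grip's own z axis and vertical below 0.08 rad and angle between the x axis of file_grip and the x axis of tray, either way round below 0.15 rad and linear speed of file below 0.01 m/s and contact force between file and the fingers below 0.1 N); the robot touches nothing.
It fails at once if the file is pressed on the work with more than 25 N (contact force between file and vise above 25 N).
It fails at once if the file, passing over the middle of the post, drags the burr backwards (velocity of joint burr below -0.002 m/s and value of joint burr below 0.0235 m and contact force between file and vise above 3 N and x of file_grip in the frame of vise between -0.015 and 0.015 m).
It fails at once if the gripper or arm touches the vise, post or burr (contact force between any of the fingers, the arm and vise above 1 N).
It fails at once if a bystander is shifted by more than 20 mm (distance of any of squeegee, tape, bottle_a, bottle_b, driver, mug, sandblock from where it was at the start of the episode above 0.02 m).
It also fails if it takes over 72 s, if anything falls off the work surface, if the arm or the gripper's body presses on something with over 40 N, if the wrist force passes 120 N, or if a joint passes its speed limit or range.

### The arm

A 7-joint arm with a two-finger parallel gripper is mounted at the origin on the work surface. World frame = base frame: x ahead of the robot, y to its left, z up, the work surface at z = 0. Lengths are in mm, angles in rad, forces in N, time in s.
With the tool pointing down it reaches from about 400 to 875 mm from the base axis. Payload 4.4 kg.
Tool frame: the origin (TCP) lies at the very end of the fingers, on their centre line; the grasp point (between the pads) lies 19 mm behind it (ctrl.grasp_offset is the distance from the TCP to the grasp point, in mm); z points along the fingers, y is the line along which they close (so a half turn about z gives the same grasp; the last joint's range is limited). The gripper opens to 85 mm and grips with 20 to 120 N. Pads are 22 mm wide; open, the fingers measure 114 mm over their backs; the gripper's body (76 mm by 85 mm) begins 54 mm behind the grasp point. The pads swing forward as they close: fully open they stand 13 mm farther back than shut.
Start: joints at [-1.262, 0.628, 0.038, 1.517, -0.027, 0.996, -0.02], TCP at [237.934, 604.901, 231.313] pointing down, gripper open.
Joint ranges: [-3.06, 3.06], [-0.37, 2.12], [-1.25, 1.32], [0.18, 2.47], [-1.1, 4.24], [0.23, 1.98], [-2.94, 2.94]. Speed limits (rad/s): [2.57, 2.57, 3.14, 3.14, 3.14, 3.14, 3.14].

### API

Orientations are given as [roll, pitch, yaw] about the fixed x, y, z axes, in that order (R = Rz(yaw) Ry(pitch) Rx(roll)).
In Python, from cell import status, cams, ctrl gives the robot as it stands.
- The arm moves only by the tool move_arm, never from a script. Its argument "plan" is a list of rows, each a list of 3 entries, a list of its own where there are three numbers: the shift along the world's x, y, z in mm, then the turn, a rotation vector about the world's x, y, z in degrees, then the opening, from 0 (shut) to 1 (fully open). In form: [[[x, y, z], [wx, wy, wz], gripper], ...]. A call has 1 to 10 rows; each row shifts and turns the commanded pose from where the row before left it; what a row does not reach is not made up. A row lasts 1/8 s, in which the tool goes at most 62.5 mm and 10.7 degrees, less where a joint would pass 70% of its speed; a pose out of reach is approached as far as the arm can. A call with a gripper value outside its range is refused whole. The fingers move at their own pace and stop on an object; the grip force is fixed at half the most. Time passes only in rows, so rows that do not move let the fingers close. It gives the time, the measured TCP pose, the force, the opening and the grip force at its end, in the units of the state.
- status.read_state(): the state, without advancing time (a new reading comes with each control period).
- cams.get_image(name): name is "side" or "top" or "wrist"; returns the picture (384x512x3 uint8, blue, green, red); there is no depth.
- cams.camera_params(name): a dict with "K" (3x3 intrinsics, pixels), "k1" (the pictures are not rectified: a ray, as slopes to the right and down, at radius r is drawn at 1 + k1 r^2 times it, then the intrinsics apply), "pose" (4x4, takes a point from camera to world coordinates); the wrist camera has in their place "tool_from_camera" (4x4, takes a point from camera to tool coordinates, whose origin is the TCP and whose axes are the flange's). Camera axes: x right, y down, z forward; pixel columns grow to the right and rows downward; lengths in mm; the calibration is good to about 2 mm. A picture is of the moment at which its call begins: read the wrist's pose just before it. camera_params takes no time and is no camera call.
- ctrl.finish_job(): hands the job in; it is judged then, once.
The state is a dict: "clock": time; "qpos": joint angles; "qd": joint speeds; "tau": joint torques, N m; "eef_pos": TCP position; "tool_rot": TCP orientation; "force": force on the tool from outside, world axes, zero at the start; "torque": the same for the moment, N m; "width": finger opening in mm; "gripper_force": force on a finger pad.
Only numpy, scipy, OpenCV 4.12 (cv2) and the standard library are available. Lean on these libraries where they do the work, as an engineer would, in place of code of your own. Each camera call takes 0.05 s, during which the arm holds its last target. There are 200 camera calls.

## Working session

There is one attempt and no reset: what is moved stays moved. The work goes in short steps, Python scripts to look and compute and a tool call to move; the robot and the scene stay as the last step left them, time stands still between calls to the robot, and variables do not carry over. Pictures are saved under pics/ and viewed, at most 10 in all, crops included, and the job is handed in when it is done.

Besides the shell and the picture viewer there is one more tool, called as a command line: name --argument value ..., lists and objects as JSON in quotes. move_arm: Moves the arm, as the interface text tells. Its arguments: {"type":"object","properties":{"plan":{"type":"array","items":{"type":"array"}}},"required":["plan"]}

```bash
mkdir -p pics; ls
cat > h.py <<'E'
import numpy as np,cv2
from cell import status,cams,ctrl
def ray(cam,u,v,P=None):
    p=cams.camera_params(cam);K=np.array(p["K"])
    xd=np.array([(u-K[0,2])/K[0,0],(v-K[1,2])/K[1,1]]);x=xd.copy()
    for _ in range(20): x=xd/(1+p["k1"]*(x@x))
    T=np.array(p["pose"]) if P is None else P@np.array(p["tool_from_camera"])
    return T[:3,3],T[:3,:3]@np.array([x[0],x[1],1])
def onz(cam,u,v,z,P=None):
    o,d=ray(cam,u,v,P);return o+d*(z-o[2])/d[2]
def toolpose():
    from scipy.spatial.transform import Rotation as R
    s=status.read_state();T=np.eye(4);T[:3,:3]=R.from_euler('xyz',s["tool_rot"]).as_matrix();T[:3,3]=s["eef_pos"];return T
E
python3 - <<'E'
from h import *
s=status.read_state();print(s)
for n in("top","side"):
    cv2.imwrite(f"pics/{n}0.png",cv2.resize(cams.get_image(n),None,fx=1.5,fy=1.5,interpolation=cv2.INTER_CUBIC));p=cams.camera_params(n);print(np.round(p["pose"],3),p["K"],p["k1"])
E
```

```text
pics
{'clock': 0.0, 'qpos': array([-1.26182397,  0.62935714,  0.03840611,  1.51836309, -0.02703841,
        0.99626961, -0.02003326]), 'qd': array([ 0.00057503, -0.00174685, -0.0015119 , -0.00082725, -0.00038566,
        0.00049909,  0.00142638]), 'tau': array([ 4.79280498e-04, -5.63407302e+01,  1.22685716e+00, -1.93441290e+01,
        1.11176298e-02,  1.04139297e-02,  8.92335891e-06]), 'eef_pos': array([237.65731804, 604.3348161 , 230.3828384 ]), 'tool_rot': array([-3.13971162e+00, -2.80530573e-05,  2.76679521e+00]), 'force': array([-0.41568548,  0.33432221,  0.49605142]), 'torque': array([0.01969008, 0.00077651, 0.0291194 ]), 'gripper_force': 0.0, 'width': 85.38781079434533}
[[-1.200000e-02 -9.940000e-01  1.070000e-01  3.033980e+02]
 [-1.000000e+00  1.300000e-02  9.000000e-03  1.205500e+01]
 [-1.100000e-02 -1.070000e-01 -9.940000e-01  1.758357e+03]
 [ 0.000000e+00  0.000000e+00  0.000000e+00  1.000000e+00]] [[492.23462799   0.         253.54350242]
 [  0.         492.23462799 195.44551375]
 [  0.           0.           1.        ]] -0.0821328790301038
[[-7.51000e-01 -3.34000e-01  5.70000e-01 -2.71622e+02]
 [-6.60000e-01  3.49000e-01 -6.65000e-01  9.27732e+02]
 [ 2.40000e-02 -8.76000e-01 -4.83000e-01  7.53251e+02]
 [ 0.00000e+00  0.00000e+00  0.00000e+00  1.00000e+00]] [[478.181639     0.         247.00688521]
 [  0.         478.181639   189.98549624]
 [  0.           0.           1.        ]] -0.12200942302056629
```

View pics/top0.png

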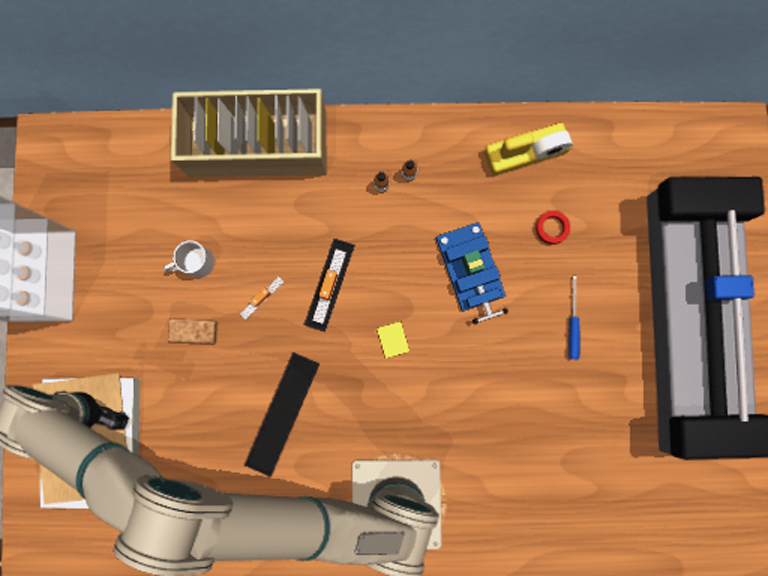

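View pics/side0.png

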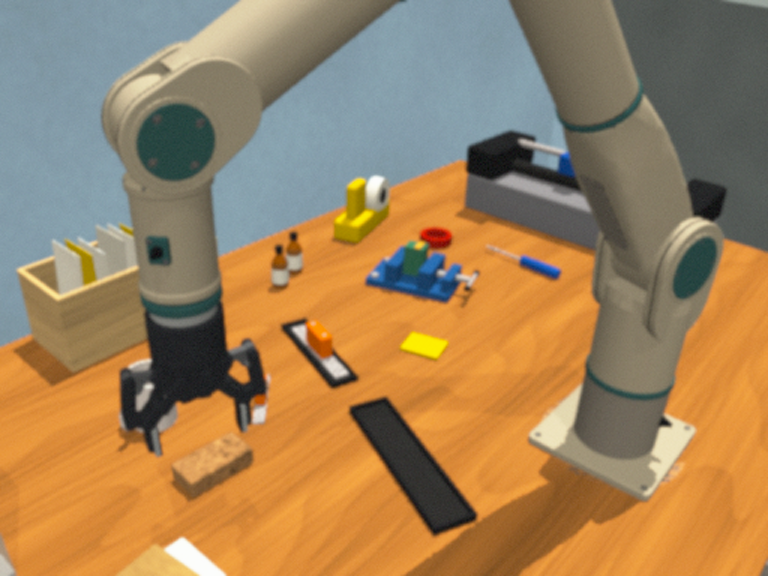

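The top view (1.5x) shows the file and its tray at about (330,285), with a smaller decoy file at (262,298) and a larger decoy tray at (283,415). The vise is at (473,268), with its green post at (474,262) and the crank below it at (490,316). Next I measure these with masks.

```bash
cat >> h.py <<'E'
def rect(mask,cam,z,P=None):
    c=max(cv2.findContours(mask.astype(np.uint8),cv2.RETR_EXTERNAL,cv2.CHAIN_APPROX_NONE)[0],key=cv2.contourArea)[:,0]
    w=np.array([onz(cam,u,v,z,P)[:2] for u,v in c],np.float32)
    (cx,cy),(a,b),t=cv2.minAreaRect(w)
    if a<b: a,b,t=b,a,t+90
    return np.round([cx,cy,a,b,(t+90)%180-90],1)
def roi(m,x0,y0,x1,y1):
    k=np.zeros_like(m,bool);k[y0:y1,x0:x1]=1;return m.astype(bool)&k
def masks(im):
    h,s,v=cv2.split(cv2.cvtColor(im,cv2.COLOR_BGR2HSV))
    return dict(blue=(h>100)&(h<125)&(s>130),green=(h>40)&(h<85)&(s>80),brass=(h>20)&(h<34)&(s>130),orange=(h>5)&(h<16)&(s>200)&(v>190),dark=v<55,gray=(s<40)&(v>120))
E
python3 - <<'E'
from h import *
im=cams.get_image("top");m=masks(im)
print("tray",rect(roi(m["dark"]|m["gray"]|m["orange"],200,155,240,223),"top",10))
print("trayd",rect(roi(m["dark"],200,155,240,223),"top",10))
print("grip",rect(roi(m["orange"],205,165,240,205),"top",54))
print("blade",rect(roi(m["gray"]|m["orange"],200,155,240,223),"top",10))
print("visebase z15",rect(roi(m["blue"],285,140,345,215),"top",20))
print("post",rect(roi(m["green"]|m["brass"],300,160,330,190),"top",92))
for n,k in(("crank tips",0),):
    for u,v in((476,321),(506,311)): print("crank",onz("top",u/1.5,v/1.5,36))
for u,v in((443,240),(472,229)): print("bolt",onz("top",u/1.5,v/1.5,25))
E
```

```text
tray [515.3 150.5 217.2  50.7 -19. ]
trayd [515.3 150.5 217.2  50.7 -19. ]
grip [487.  148.5   0.    0.    0. ]
blade [452.9 171.1  54.3  25.  -18.7]
visebase z15 [ 554.7 -186.9  186.1  112.1   18.3]
post [ 552.2 -182.7   44.7   40.7   18.9]
crank [ 420.89109808 -194.65440825   36.        ]
crank [ 443.37937352 -265.62392825   36.        ]
bolt [ 615.74774661 -122.44724418   25.        ]
bolt [ 641.47925509 -192.2425434    25.        ]
```

move_arm --plan '[[[28,-45,0],[0,0,0],1],[[28,-45,0],[0,0,0],1],[[28,-45,0],[0,0,0],1],[[28,-45,0],[0,0,0],1],[[28,-45,0],[0,0,0],1],[[28,-45,0],[0,0,0],1],[[28,-45,0],[0,0,0],1],[[28,-45,0],[0,0,0],1],[[28,-45,0],[0,0,0],1],[[26,-49,0],[0,0,2.5],1]]'

```text
clock: 1.4
eef_pos: [516.7, 149.7, 231.2]
tool_rot: [3.141, -0.0, 2.812]
force: [0.9, 0.2, -0.1]
width: 85.2
gripper_force: 0.0
```

Run:
```python
from h import *
P=toolpose();im=cams.get_image("wrist");m=masks(im)
p=cams.camera_params("wrist");print(np.round(p["tool_from_camera"],2),p["K"][0],p["k1"])
cv2.imwrite("pics/w1.png",im);np.save("P1",P);print(P[:3,3])
h=cv2.cvtColor(im,cv2.COLOR_BGR2HSV)
print("orange",rect((h[...,0]<18)&(h[...,1]>200)&(h[...,2]>150),"wrist",50,P))
```

```text
[[  -0.     -0.96   -0.29   75.13]
 [   1.     -0.     -0.     -0.18]
 [   0.     -0.29    0.96 -143.13]
 [   0.      0.      0.      1.  ]] [289.82770846   0.         251.96612189] -0.03907485351269869
[516.67990534 149.70247434 231.18993316]Traceback (most recent call last):
  File "<stdin>", line 6, in <module>
  File "h.py", line 15, in rect
    c=max(cv2.findContours(mask.astype(np.uint8),cv2.RETR_EXTERNAL,cv2.CHAIN_APPROX_NONE)[0],key=cv2.contourArea)[:,0]
      ~~~^^^^^^^^^^^^^^^^^^^^^^^^^^^^^^^^^^^^^^^^^^^^^^^^^^^^^^^^^^^^^^^^^^^^^^^^^^^^^^^^^^^^^^^^^^^^^^^^^^^^^^^^
ValueError: max() iterable argument is empty
```

View pics/w1.png

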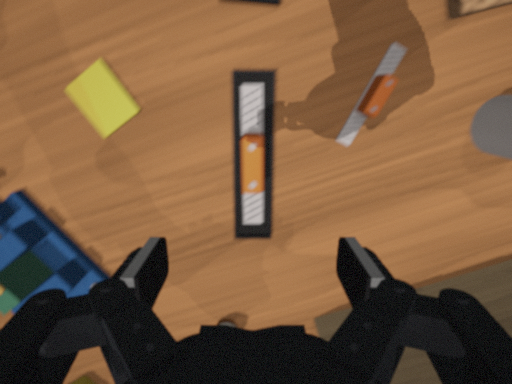

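The wrist view shows the tray upright in the picture, spanning (233,70) to (276,238). The orange block spans about (243,135) to (265,192), and the decoy file is at (375,95).

Run:
```python
from h import *
P=np.load("P1.npy");im=cv2.imread("pics/w1.png")
b=im.astype(int); h,s,v=cv2.split(cv2.cvtColor(im,cv2.COLOR_BGR2HSV))
print(h[160,250],s[160,250],v[160,250],h[160,300],s[160,300],v[160,300])
o=roi((h<22)&(s>170)&(v>110),225,60,285,245)
print("orange@50",rect(o,"wrist",54,P)); ys,xs=np.nonzero(o);print(xs.min(),xs.max(),ys.min(),ys.max())
print("tray",rect(roi(v<60,225,60,285,242),"wrist",10,P))
g=roi((s<60)&(v>110),238,75,270,232);ys,xs=np.nonzero(g);print("blade px",xs.min(),xs.max(),ys.min(),ys.max())
for a in((254,ys.min()),(254,ys.max())):print(onz("wrist",*a,10,P))
```

```text
16 162 197 14 139 162
orange@50 [512.  151.3  62.4  24.3 -18.4]
241 263 135 190
tray [519.7 150.2 214.9  46.9 -19.2]
blade px 239 263 82 224
[429.03627522 182.08702023  10.        ]
[602.90414683 122.6366486   10.        ]
```

move_arm --plan '[[[-1.5,2,-40],[0,0,0],1],[[0,0,-40],[0,0,0],1],[[0,0,-40],[0,0,0],1],[[0,0,-40],[0,0,0],1],[[0,0,-30],[0,0,0],1],[[0,0,-24],[0,0,0],1],[[0,0,0],[0,0,0],0],[[0,0,0],[0,0,0],0],[[0,0,0],[0,0,0],0],[[0,0,0],[0,0,0],0]]'

```text
clock: 2.7
eef_pos: [515.2, 153.1, 18.5]
tool_rot: [3.14, 0.002, 2.81]
force: [-0.7, 0.0, 4.9]
width: 23.1
gripper_force: 59.9
```

move_arm --plan '[[[0,0,15],[0,0,0],0],[[0,0,40],[0,0,0],0],[[0,0,50],[0,0,0],0],[[0,0,50],[0,0,0],0],[[0,-40,27],[0,0,0],0],[[0,-50,0],[0,0,9.4],0],[[0,-50,0],[0,0,9.4],0],[[0,-50,0],[0,0,9.4],0],[[0,-50,0],[0,0,9.4],0],[[0,-30,0],[0,0,0],0]]'

```text
clock: 3.95
eef_pos: [513.4, -120.6, 200.1]
tool_rot: [-3.14, -0.001, -2.819]
force: [0.3, 0.7, -3.4]
width: 23.4
gripper_force: 59.3
```

Run:
```python
from h import *
P=toolpose();im=cams.get_image("wrist");cv2.imwrite("pics/w2.png",im);np.save("P2",P);s=status.read_state();print(s["eef_pos"],s["tool_rot"],s["force"],s["torque"])
```

```text
[ 513.1334027  -125.13728229  200.02124513] [-3.13721381e+00 -1.69085267e-03 -2.82442504e+00] [ 0.78145546 -4.56384442 -3.05027063] [-0.40839565 -0.05658374 -0.00290171]
```

View pics/w2.png

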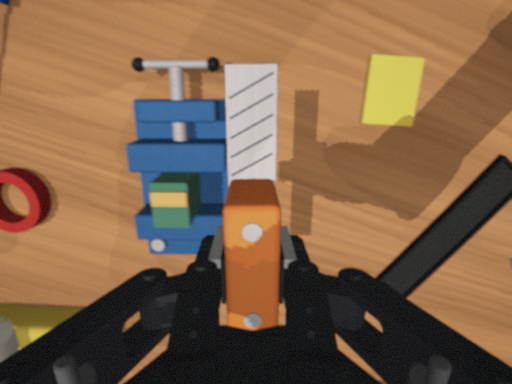

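The wrist view shows the vise upright in the picture: crank tips at (138,65) and (213,65), the post with its brass burr at about (152–200, 173–227). The file sits right of it, spanning columns 225–277.

Run:
```python
from h import *
P=np.load("P2.npy");im=cv2.imread("pics/w2.png")
h,s,v=cv2.split(cv2.cvtColor(im,cv2.COLOR_BGR2HSV))
a,b=onz("wrist",138,65,36,P),onz("wrist",213,65,36,P);mid=(a+b)/2;print("crank",a,b,mid,np.linalg.norm(a-b),np.degrees(np.arctan2(*(a-b)[[1,0]])))
g=roi((h>18)&(h<90)&(s>90),135,165,215,235)
for z in(85,91,97):
  print("post",z,rect(g,"wrist",z,P))
ys,xs=np.nonzero(g);print(xs.min(),xs.max(),ys.min(),ys.max())
br=roi((h>18)&(h<32)&(s>110)&(v>120),140,180,210,215);ys,xs=np.nonzero(br);print("br",xs.min(),xs.max(),ys.min(),ys.max(),rect(br,"wrist",91,P))
f=18.4;d=np.array([np.cos(np.radians(f)),np.sin(np.radians(f))]);print("vise from crank",mid[:2]+128*d)
```

```text
crank [ 447.22805981 -262.36476147   36.        ] [ 424.255238  -191.1380894   36.       ] [ 435.7416489  -226.75142543   36.        ] 74.83975785705965 -72.12387103440656
post 85 [ 553.9 -185.    52.5   47.3   18.3]
post 91 [ 551.3 -184.1   51.3   46.2   18.3]
post 97 [ 548.7 -183.1   50.    45.1   18.3]
150 199 174 226
br 151 187 192 206 [ 551.3 -189.4   34.5   13.8  -71.6]
vise from crank [ 557.19777839 -186.34834871]
```

move_arm --plan '[[[5,-23,0],[0,0,0],0],[[5,-23,0],[0,0,0],0],[[5,-23,0],[0,0,0],0],[[0,0,-25],[0,0,0],0],[[0,0,-25],[0,0,0],0],[[0,0,-20],[0,0,0],0],[[0,0,-8],[0,0,0],0],[[0,0,0],[0,0,0],0],[[0,0,0],[0,0,0],0]]'

```text
clock: 5.12
eef_pos: [530.1, -186.2, 122.3]
tool_rot: [-3.141, 0.001, -2.816]
force: [0.4, 0.0, -2.8]
width: 23.4
gripper_force: 59.5
```

move_arm --plan '[[[-2.5,-7.5,0],[0,0,0],0],[[0,0,-4],[0,0,0],0],[[0,0,-3],[0,0,0],0],[[0,0,-1],[0,0,0],0],[[0,0,-1],[0,0,0],0],[[0,0,0],[0,0,0],0]]'

```text
clock: 5.88
eef_pos: [527.0, -193.5, 112.2]
tool_rot: [3.142, -0.0, -2.816]
force: [0.9, 0.5, -2.6]
width: 23.5
gripper_force: 59.5
```

move_arm --plan '[[[0,0,-1],[0,0,0],0],[[0,0,-1],[0,0,0],0],[[0,0,-1],[0,0,0],0],[[0,0,0],[0,0,0],0]]'

```text
clock: 6.38
eef_pos: [527.0, -193.6, 109.4]
tool_rot: [-3.142, 0.0, -2.817]
force: [-0.8, -0.6, -0.9]
width: 23.7
gripper_force: 59.7
```

move_arm --plan '[[[0,0,-0.6],[0,0,0],0],[[0,0,0],[0,0,0],0],[[0,0,0],[0,0,0],0]]'

```text
clock: 6.75
eef_pos: [527.0, -193.6, 108.9]
tool_rot: [-3.141, 0.0, -2.817]
force: [-0.8, -0.6, 1.3]
width: 23.3
gripper_force: 60.0
```

move_arm --plan '[[[0,0,-0.7],[0,0,0],0],[[0,0,-0.7],[0,0,0],0],[[0,0,0],[0,0,0],0]]'

```text
clock: 7.12
eef_pos: [527.2, -193.6, 107.9]
tool_rot: [-3.141, 0.001, -2.817]
force: [-1.1, 1.4, 6.8]
width: 23.5
gripper_force: 60.8
```

move_arm --plan '[[[2.2,0.72,0],[0,0,0],0],[[2.2,0.72,0],[0,0,0],0],[[2.2,0.72,0],[0,0,0],0],[[2.2,0.72,0],[0,0,0],0],[[2.2,0.72,0],[0,0,0],0],[[2.2,0.72,0],[0,0,0],0]]'

```text
clock: 7.88
eef_pos: [537.2, -190.7, 107.6]
tool_rot: [3.141, -0.005, -2.818]
force: [-6.3, -2.1, 9.0]
width: 23.2
gripper_force: 61.1
```

move_arm --plan '[[[2.2,0.72,0],[0,0,0],0],[[2.2,0.72,0],[0,0,0],0],[[2.2,0.72,0],[0,0,0],0],[[2.2,0.72,0],[0,0,0],0],[[2.2,0.72,0],[0,0,0],0],[[2.2,0.72,0],[0,0,0],0],[[2.2,0.72,0],[0,0,0],0],[[2.2,0.72,0],[0,0,0],0]]'

```text
clock: 8.88
eef_pos: [555.4, -184.9, 107.4]
tool_rot: [3.141, -0.005, -2.818]
force: [-6.3, -2.4, 6.8]
width: 23.3
gripper_force: 60.9
```

move_arm --plan '[[[2.2,0.72,-0.05],[0,0,0],0],[[2.2,0.72,-0.05],[0,0,0],0],[[2.2,0.72,-0.05],[0,0,0],0],[[2.2,0.72,-0.05],[0,0,0],0],[[2.2,0.72,-0.05],[0,0,0],0],[[2.2,0.72,-0.05],[0,0,0],0],[[2.2,0.72,-0.05],[0,0,0],0],[[2.2,0.72,-0.05],[0,0,0],0],[[2.2,0.72,0],[0,0,0],0],[[2.2,0.72,0],[0,0,0],0]]'

```text
clock: 10.12
eef_pos: [577.4, -177.8, 106.9]
tool_rot: [3.142, -0.005, -2.818]
force: [-4.6, -1.8, 5.7]
width: 23.5
gripper_force: 60.8
```

move_arm --plan '[[[2.2,0.72,0],[0,0,0],0],[[2.2,0.72,0],[0,0,0],0],[[2.2,0.72,0],[0,0,0],0],[[2.2,0.72,0],[0,0,0],0],[[1,0.3,4],[0,0,0],0],[[0,0,9],[0,0,0],0],[[0,0,3],[0,0,0],0],[[-15,-5,0],[0,0,0],0],[[-15,-5,0],[0,0,0],0],[[-15,-5,0],[0,0,0],0]]'

```text
clock: 11.38
eef_pos: [542.6, -188.9, 122.7]
tool_rot: [3.141, -0.001, -2.817]
force: [-0.2, -0.9, -2.3]
width: 23.1
gripper_force: 59.5
```

move_arm --plan '[[[-15,-5,0],[0,0,0],0],[[0,0,-6],[0,0,0],0],[[0,0,-5],[0,0,0],0],[[0,0,-2],[0,0,0],0],[[0,0,0],[0,0,0],0],[[0,0,0],[0,0,0],0]]'

```text
clock: 12.12
eef_pos: [529.8, -193.0, 109.9]
tool_rot: [-3.142, 0.0, -2.816]
force: [-0.2, 0.4, -1.6]
width: 23.5
gripper_force: 59.5
```

move_arm --plan '[[[-1.5,-0.5,-0.6],[0,0,0],0],[[0,0,-0.6],[0,0,0],0],[[0,0,-0.6],[0,0,0],0],[[0,0,-0.4],[0,0,0],0],[[0,0,0],[0,0,0],0]]'

```text
clock: 12.75
eef_pos: [528.1, -193.7, 108.0]
tool_rot: [-3.141, 0.0, -2.817]
force: [-1.2, -0.0, 0.5]
width: 23.5
gripper_force: 59.8
```

move_arm --plan '[[[0,0,-0.7],[0,0,0],0],[[0,0,-0.7],[0,0,0],0],[[0,0,0],[0,0,0],0]]'

```text
clock: 13.12
eef_pos: [528.4, -193.7, 106.9]
tool_rot: [-3.141, 0.001, -2.816]
force: [-2.0, -0.1, 5.4]
width: 23.4
gripper_force: 60.6
```

move_arm --plan '[[[2.2,0.72,-0.1],[0,0,0],0],[[2.2,0.72,-0.1],[0,0,0],0],[[2.2,0.72,0],[0,0,0],0],[[2.2,0.72,0],[0,0,0],0],[[2.2,0.72,0],[0,0,0],0],[[2.2,0.72,0],[0,0,0],0],[[2.2,0.72,0],[0,0,0],0],[[2.2,0.72,0],[0,0,0],0],[[2.2,0.72,0],[0,0,0],0],[[2.2,0.72,0],[0,0,0],0]]'

```text
clock: 14.38
eef_pos: [547.7, -187.9, 106.3]
tool_rot: [3.141, -0.005, -2.818]
force: [-6.0, -1.1, 7.7]
width: 23.4
gripper_force: 60.9
```

move_arm --plan '[[[2.2,0.72,0],[0,0,0],0],[[2.2,0.72,0],[0,0,0],0],[[2.2,0.72,0],[0,0,0],0],[[2.2,0.72,0],[0,0,0],0],[[2.2,0.72,0],[0,0,0],0],[[2.2,0.72,0],[0,0,0],0],[[2.2,0.72,0],[0,0,0],0],[[2.2,0.72,0],[0,0,0],0]]'

```text
clock: 15.38
eef_pos: [565.1, -182.2, 106.3]
tool_rot: [3.141, -0.005, -2.818]
force: [-6.5, -1.5, 7.2]
width: 23.5
gripper_force: 60.9
```

move_arm --plan '[[[2.2,0.72,-0.02],[0,0,0],0],[[2.2,0.72,-0.02],[0,0,0],0],[[2.2,0.72,-0.02],[0,0,0],0],[[2.2,0.72,-0.02],[0,0,0],0],[[2.2,0.72,0],[0,0,0],0],[[2.2,0.72,0],[0,0,0],0],[[2.2,0.72,0],[0,0,0],0],[[2.2,0.72,0],[0,0,0],0],[[2.2,0.72,0],[0,0,0],0]]'

```text
clock: 16.5
eef_pos: [584.9, -175.7, 106.2]
tool_rot: [3.141, -0.005, -2.818]
force: [-5.6, -1.8, 7.4]
width: 23.2
gripper_force: 60.8
```

move_arm --plan '[[[1,0.3,4],[0,0,0],0],[[0,0,9],[0,0,0],0],[[0,0,3],[0,0,0],0],[[-15,-5,0],[0,0,0],0],[[-15,-5,0],[0,0,0],0],[[-15,-5,0],[0,0,0],0],[[-13,-4,0],[0,0,0],0],[[0,0,-6],[0,0,0],0],[[0,0,-6],[0,0,0],0],[[0,0,0],[0,0,0],0]]'

```text
clock: 17.75
eef_pos: [530.6, -192.3, 109.2]
tool_rot: [3.141, -0.0, -2.816]
force: [0.5, 0.9, -2.7]
width: 23.0
gripper_force: 59.5
```

move_arm --plan '[[[-2,-1,-1],[0,0,0],0],[[0,0,-0.7],[0,0,0],0],[[0,0,-0.7],[0,0,0],0],[[0,0,-0.5],[0,0,0],0],[[0,0,0],[0,0,0],0]]'

```text
clock: 18.38
eef_pos: [528.6, -193.9, 107.5]
tool_rot: [-3.141, 0.0, -2.817]
force: [-1.0, 0.5, 1.2]
width: 23.3
gripper_force: 59.9
```

move_arm --plan '[[[0,0,-0.7],[0,0,0],0],[[0,0,-0.7],[0,0,0],0],[[0,0,0],[0,0,0],0]]'

```text
clock: 18.75
eef_pos: [528.9, -194.0, 106.4]
tool_rot: [-3.141, 0.001, -2.817]
force: [-2.4, 0.5, 6.9]
width: 23.2
gripper_force: 60.7
```

move_arm --plan '[[[2.2,0.72,-0.1],[0,0,0],0],[[2.2,0.72,0],[0,0,0],0],[[2.2,0.72,0],[0,0,0],0],[[2.2,0.72,0],[0,0,0],0],[[2.2,0.72,0],[0,0,0],0],[[2.2,0.72,0],[0,0,0],0],[[2.2,0.72,0],[0,0,0],0],[[2.2,0.72,0],[0,0,0],0],[[2.2,0.72,0],[0,0,0],0],[[2.2,0.72,0],[0,0,0],0]]'

```text
clock: 20.0
eef_pos: [547.1, -188.6, 105.9]
tool_rot: [3.141, -0.006, -2.818]
force: [-7.9, -2.0, 10.3]
width: 23.1
gripper_force: 61.1
```

move_arm --plan '[[[2.2,0.72,0],[0,0,0],0],[[2.2,0.72,0],[0,0,0],0],[[2.2,0.72,0],[0,0,0],0],[[2.2,0.72,0],[0,0,0],0],[[2.2,0.72,0],[0,0,0],0],[[2.2,0.72,0],[0,0,0],0],[[2.2,0.72,0],[0,0,0],0],[[2.2,0.72,0],[0,0,0],0],[[2.2,0.72,0],[0,0,0],0]]'

```text
clock: 21.12
eef_pos: [566.8, -182.3, 105.9]
tool_rot: [3.141, -0.007, -2.818]
force: [-8.1, -1.3, 9.1]
width: 23.1
gripper_force: 61.1
```

move_arm --plan '[[[2.2,0.72,0],[0,0,0],0],[[2.2,0.72,0],[0,0,0],0],[[2.2,0.72,0],[0,0,0],0],[[2.2,0.72,0],[0,0,0],0],[[2.2,0.72,0],[0,0,0],0],[[2.2,0.72,0],[0,0,0],0],[[2.2,0.72,0],[0,0,0],0],[[2.2,0.72,0],[0,0,0],0],[[2.2,0.72,0],[0,0,0],0]]'

```text
clock: 22.25
eef_pos: [586.8, -175.7, 105.8]
tool_rot: [3.141, -0.007, -2.818]
force: [-6.9, -2.6, 8.7]
width: 23.5
gripper_force: 61.0
```

move_arm --plan '[[[1,0.3,4],[0,0,0],0],[[0,0,9],[0,0,0],0],[[0,0,37],[0,0,0],0],[[-19,26,44],[0,0,0],0],[[-19,26,10],[0,0,0],0],[[0,0,0],[0,0,0],0],[[0,0,0],[0,0,0],0]]'

```text
clock: 23.12
eef_pos: [553.5, -121.8, 209.7]
tool_rot: [-3.141, 0.001, -2.816]
force: [0.7, -0.9, -2.1]
width: 22.9
gripper_force: 59.8
```

Run:
```python
from h import *
P=toolpose();im=cams.get_image("wrist");np.save("P3",P);print(P[:3,3])
t=cams.get_image("top")
a=cv2.resize(im[120:300,80:260],(540,540),interpolation=cv2.INTER_CUBIC);cv2.imwrite("pics/w3.png",im);cv2.imwrite("pics/w3c.png",a)
```

```text
[ 553.46395691 -121.75346849  209.72438962]
```

View pics/w3.png

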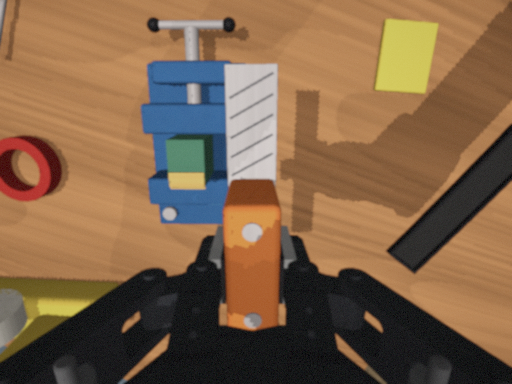

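The burr (rows 173–189) now appears at the far edge of the post. I'll check that with numbers.

Run:
```python
from h import *
d=np.array([.95,.313])
for n,(x0,y0,x1,y1) in((2,(135,165,215,235)),(3,(155,130,222,195))):
    P=np.load(f"P{n}.npy");im=cv2.imread(f"pics/w{n}.png");h,s,v=cv2.split(cv2.cvtColor(im,cv2.COLOR_BGR2HSV))
    br=roi((h>18)&(h<35)&(s>110)&(v>120),x0,y0,x1,y1);g=roi((h>40)&(h<90)&(s>80),x0,y0,x1,y1)
    ys,_=np.nonzero(br);gy,_=np.nonzero(g);print(n,"brass rows",ys.min(),ys.max(),"green rows",gy.min(),gy.max(),"cam",(P@np.array(cams.camera_params("wrist")["tool_from_camera"]))[:3,3])
    for lab,m in(("brass",br),("green",g)):
        r=rect(m,"wrist",92,P);print(lab,r,"along",(r[:2]-[554.5,-185])@d)
im=cv2.imread("pics/w3.png");print(im[165:196:1,187].tolist())
```

```text
2 brass rows 192 206 green rows 174 226 cam [ 442.08808179 -143.97574144  343.24706994]
brass [ 550.8 -189.2   34.4   13.7  -71.6] along -4.82960000000004
green [ 550.9 -183.9   51.1   46.    18.3] along -3.075700000000023
3 brass rows 173 187 green rows 135 180 cam [ 482.10524262 -145.44499155  352.81203567]
brass [ 571.7 -180.7   33.8   13.6  -71.5] along 17.685900000000046
green [ 549.9 -183.8   42.1   41.9   16.2] along -3.994400000000025
[[112, 136, 88], [109, 136, 89], [106, 131, 83], [107, 134, 85], [112, 137, 88], [111, 135, 86], [102, 130, 97], [93, 142, 153], [103, 173, 200], [113, 186, 214], [114, 187, 215], [112, 185, 215], [115, 187, 215], [112, 186, 214], [113, 189, 214], [113, 187, 214], [115, 189, 214], [114, 188, 215], [112, 186, 215], [110, 184, 215], [110, 183, 214], [107, 179, 210], [107, 175, 206], [121, 169, 196], [139, 144, 153], [149, 113, 88], [152, 103, 62], [152, 103, 59], [151, 104, 58], [150, 102, 58], [149, 100, 57]]
```

move_arm --plan '[[[-4,30,0],[0,0,0],0],[[-7,50,0],[0,0,-9.4],0],[[-7,50,0],[0,0,-9.4],0],[[-7,50,0],[0,0,-9.4],0],[[-7,50,0],[0,0,-9.4],0],[[-6,44,-40],[0,0,0],0],[[0,0,-45],[0,0,0],0],[[0,0,-40],[0,0,0],0],[[0,0,0],[0,0,0],0],[[0,0,0],[0,0,0],0]]'

```text
clock: 24.48
eef_pos: [516.3, 152.4, 85.4]
tool_rot: [3.141, 0.001, 2.81]
force: [1.3, 0.6, -1.9]
width: 23.2
gripper_force: 59.5
```

Run:
```python
from h import *
P=toolpose();im=cams.get_image("wrist");np.save("P4",P);s=status.read_state();print(P[:3,3],s["tool_rot"])
cv2.imwrite("pics/w4.png",im)
```

```text
[516.2946474  152.36985096  85.44524289] [3.13986111e+00 2.41777388e-03 2.80954916e+00]
```

View pics/w4.png

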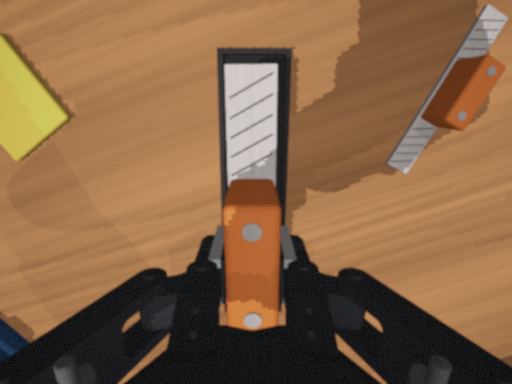

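The wrist view shows the file (columns 225–278, end at row 63) above the tray (218–293, edge at row 48). It sits inside the tray outline and about 2 mm left of its centreline.

move_arm --plan '[[[0.6,1.8,-20],[0,0,0],0],[[0,0,-20],[0,0,0],0],[[0,0,-15],[0,0,0],0],[[0,0,-7],[0,0,0],0],[[0,0,-2.5],[0,0,0],0],[[0,0,0],[0,0,0],0],[[0,0,0],[0,0,0],0]]'

```text
clock: 25.4
eef_pos: [516.0, 154.5, 20.6]
tool_rot: [3.141, 0.001, 2.81]
force: [-0.5, 0.1, -1.6]
width: 23.5
gripper_force: 59.8
```

move_arm --plan '[[[0,0,-1],[0,0,0],0],[[0,0,-0.7],[0,0,0],0],[[0,0,0],[0,0,0],0]]'

```text
clock: 25.78
eef_pos: [515.7, 154.4, 18.6]
tool_rot: [3.141, 0.0, 2.81]
force: [-0.3, -0.4, -0.8]
width: 23.4
gripper_force: 60.1
```

move_arm --plan '[[[0,0,0],[0,0,0],1],[[0,0,0],[0,0,0],1],[[0,0,0],[0,0,0],1],[[0,0,0],[0,0,0],1],[[0,0,20],[0,0,0],1],[[0,0,45],[0,0,0],1],[[0,0,50],[0,0,0],1],[[0,0,50],[0,0,0],1],[[0,0,30],[0,0,0],1],[[0,0,0],[0,0,0],1]]'

```text
clock: 27.02
eef_pos: [517.2, 154.8, 215.9]
tool_rot: [3.138, 0.004, 2.81]
force: [-0.2, 0.2, -0.4]
width: 85.7
gripper_force: 0.0
```

Run:
```python
from h import *
P=toolpose();im=cams.get_image("wrist");print(P[:3,3]);cv2.imwrite("pics/w5.png",im)
np.save("P5",P)
h,s,v=cv2.split(cv2.cvtColor(im,cv2.COLOR_BGR2HSV))
print("tray",rect(roi(v<60,225,40,285,235),"wrist",10,P))
o=roi((h<22)&(s>150)&(v>110),240,125,268,215);print("or",rect(o,"wrist",54,P))
```

```text
[517.15375759 154.84535012 215.91013972]
tray [512.9 154.4 205.9  48.8 -19.3]
or [512.3 155.   65.1  23.3 -19.1]
```

View pics/w5.png

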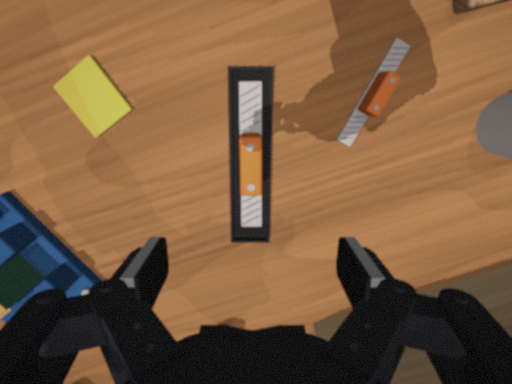

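The file lies flat and centred in the tray: tray (229–273, 66–241), file centred at column 251 and released. The burr travelled about 22.5 mm, which puts it at its stop.

```bash
python3 -c "
from h import *
print(ctrl.finish_job())"
```

```text
the job is handed in; nothing more can be done
None
```

I handed the job in at about 27 s: three full forward strokes at about 8–13 N measured, with the burr at the far edge by the wrist camera and the file released flat and centred in its tray; no verdict came back.

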